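# Park the shot timer in its counter bay

### The job

Put the square shot timer away in its low steel bay: push it along the counter with the fingertips, through the narrow gap between the two posts at the bay's open front, and gently on until it sits square against the stop at the back. Never lift, tip or squeeze the timer, and leave the round filter basket, the espresso cup and the small milk pitcher where they stand. Let go and move clear at the end.

Things in the scene. Friction and masses are not known exactly. Their poses are not given: they have to be found in the camera images.
- timer_mid (a point): Shot timer, a flat square box with a small display and round keys, 61 x 61 mm with rounded corners, 16 to 18 mm high, about 70 g, loose, lying flat on the counter. This point: its centre, 8 mm above its underside; x and y square to its sides, z up. Starts in front of the bay, 85 to 130 mm left or right of the line through the gap, turned up to 0.45 rad from the bay. Slides easily (about 1 N).
- dock: Parking bay, fixed to the counter: a low steel U, open at its front, place and direction varying (to 0.3 rad from straight ahead). Origin: on the counter, at the parked timer's centre; +x points into the bay to the back stop, y across, z up. Inside 80 mm wide between walls 20 mm high; no sill: its floor is the counter. The stop's face lies at x = +32 mm. Overall x -59 to +50 mm, 108 mm wide.
- mouth (a point): Centre of the gap between the bay's two fixed round posts, 8 mm above the counter; in the bay's frame at x = -51 mm, y = 0. The posts (16 mm diameter, 32 mm high) stand at y = +41.5 and -41.5 mm, so the gap is 67 mm wide.
- basket: Round steel filter basket lying mouth down, 71 mm diameter, 26 mm high, loose; it lies in front of the bay on the other side of the line through the gap from the timer. Origin: centre of its underside. Leave it.
- cup: Small espresso cup, 58 mm body diameter (85 mm with its handle), 51 mm high, loose, on the left of the counter. Origin: centre of its underside. Leave it.
- pitcher: Small steel milk pitcher, 71 x 85 mm, 92 mm high, loose, on the right of the counter. Origin: centre of its underside. Leave it.
Not all that is in view belongs to the job. There is more than one size of the part that bears timer_mid; the job needs the larger.

How it is judged:
On the way:
1. the timer lies flat in the gap between the two posts, half way through (x of timer_mid in the frame of dock between -0.057 and -0.02 m and y of timer_mid in the frame of dock between -0.012 and 0.012 m and height (world z) of timer_mid below 0.014 m).
At the end, for the whole second after the job is handed in: The timer lies flat and still in the bay, past both posts, within 8 mm of the back stop and square to it within 0.12 rad; the basket, cup and pitcher are within 20 mm of where they began (x of timer_mid in the frame of dock between -0.007 and 0.005 m and y of timer_mid in the frame of dock between -0.012 and 0.012 m and (angle between the x axis of timer_mid and the x axis of dock, either way round below 0.12 rad or angle between the x axis of timer_mid and the y axis of dock, either way round below 0.12 rad) and height (world z) of timer_mid below 0.012 m and angle between timer_mid's own z axis and vertical below 0.05 rad and linear speed of timer below 0.01 m/s and distance of each of basket, cup, pitcher from where it was at the start of the episode below 0.02 m); the robot touches nothing.
It fails at once if the timer is lifted off the counter (more than 12 mm) (height (world z) of timer_mid above 0.02 m).
It fails at once if the timer is tipped (angle between timer_mid's own z axis and vertical above 0.25 rad).
It fails at once if the timer is squeezed or rammed (over 30 N from the fingers) (contact force between the fingers and timer above 30 N).
It fails at once if the filter basket is pushed away (distance of basket from where it was at the start of the episode above 0.03 m).
It fails at once if the cup or the pitcher is pushed away (distance of any of cup, pitcher from where it was at the start of the episode above 0.03 m).
It also fails if it takes over 54 s, if anything falls off the work surface, if the arm or the gripper's body presses on something with over 40 N, if the wrist force passes 120 N, or if a joint passes its speed limit or range.

### The arm

A 7-joint arm with a two-finger parallel gripper is mounted at the origin on a cart in front of the work surface, level with it; the furniture and walls round the work are solid. World frame = base frame: x ahead of the robot, y to its left, z up, the work surface at z = 0. Lengths are in m, angles in rad, forces in N, time in s.
With the tool pointing down it reaches from about 0.4 to 0.85 m from the base axis. Payload 6.9 kg.
Tool frame: the origin (TCP) lies at the very end of the fingers, on their centre line; the grasp point (between the pads) lies 19 mm behind it; z points along the fingers, y is the line along which they close (so a half turn about z gives the same grasp; the last joint's range is limited). The gripper opens to 85 mm and grips with 20 to 120 N. Pads are 22 mm wide; open, the fingers measure 114 mm over their backs; the gripper's body (76 mm by 85 mm) begins 54 mm behind the grasp point. The pads swing forward as they close: fully open they stand 13 mm farther back than shut.
Start: joints at [1.421, 0.507, -0.238, 1.5, 0.126, 1.149, -0.155], TCP at [0.158, -0.605, 0.231] pointing down, gripper open.
Joint ranges: [-3.08, 3.08], [-0.24, 2.05], [-1.43, 1.35], [0, 2.5], [-1.52, 4.66], [0.17, 1.96], [-2.89, 2.89]. Speed limits (rad/s): [2.39, 2.39, 3.14, 3.14, 3.14, 3.14, 3.14].

### API

Orientations are given as a unit quaternion [x, y, z, w].
In Python, from bench import r gives the robot as it stands.
- The arm moves only by the tool play_rows, never from a script. Its argument "moves" is a list of rows, each a list of 2 entries, a list of its own where there are three numbers: the shift along the tool's x, y, z scaled (see below), then the turn, a rotation vector about the tool's x, y, z scaled (see below). A call has 1 to 12 rows; each row is the pose to reach, as a shift and turn from the pose commanded when the call began, along the tool's axes at that moment, turning the shorter way round; what a row does not reach only later rows make up. The controller multiplies each number of a shift by 0.25 m and each number of a turn by pi rad. A row lasts 1/10 s, in which the tool goes at most 50 mm and 8.59 degrees, less where a joint would pass 70% of its speed; a pose out of reach is approached as far as the arm can. A call with a number of a shift or a turn outside -1 to 1 is refused whole. A call with a gripper value outside its range is refused whole. "gripper" is the gripper's target within -1 to 1 (fully open at 1, half-way at 0, shut at -1), set as the call begins (left out, the last holds). The fingers move at their own pace and stop on an object; the grip force is fixed at half the most. Time passes only in rows, so rows that repeat a pose let the fingers close. It gives the time, the measured TCP pose, the force, the opening and the grip force at its end, in the units of the state.
- r.observe(): the state, without advancing time (a new reading comes with each control period).
- r.capture(name): name is "side" or "top" or "wrist"; returns the picture (420x560x3 uint8, red, green, blue); there is no depth.
- r.camera_model(name): a dict with "fov_y" (degrees; the focal length in pixels is half the picture's height over the tangent of half this angle, whatever the lens; pixels are square), "cx", "cy" (the principal point, pixels), "R" (3x3) and "t" (3): a world point X has camera coordinates R X + t; the wrist camera has in their place "T_tool_cam" (4x4, takes a point from camera to tool coordinates, whose origin is the TCP and whose axes are the flange's). Camera axes: x right, y down, z forward; pixel columns grow to the right and rows downward; lengths in m; the calibration is good to about 2 mm. The wrist camera is an equidistant fisheye: a pixel r from the principal point sees the ray r / f radians off the axis. A picture is of the moment at which its call begins: read the wrist's pose just before it. camera_model takes no time and is no camera call.
- r.close_job(): hands the job in; it is judged then, once.
The state is a dict: "time_s": time; "joint_pos": joint angles; "joint_velocities": joint speeds; "joint_efforts": joint torques, N m; "tool_pos": TCP position; "ee_rot": TCP orientation; "contact_force": force on the tool from outside, world axes, zero at the start; "ft_torque": the same for the moment, N m; "grip_width": finger opening in m; "finger_force": force on a finger pad.
Only numpy, scipy, OpenCV 4.12 (cv2) and the standard library are available. Lean on these libraries where they do the work, as an engineer would, in place of code of your own. Each camera call takes 0.05 s, during which the arm holds its last target. There are 200 camera calls.

## Working session

There is one attempt and no reset: what is moved stays moved. The work goes in short steps, Python scripts to look and compute and a tool call to move; the robot and the scene stay as the last step left them, time stands still between calls to the robot, and variables do not carry over. Pictures are saved under pics/ and viewed, at most 12 in all, crops included, and the job is handed in when it is done.

Besides the shell and the picture viewer there is one more tool, called after "Call:" as a command line: name --argument value ..., lists and objects as JSON in quotes. play_rows: Moves the arm, as the interface text tells. Shifts and turns lie within -1 to 1; 1 stands for 0.25 m of shift or pi rad of turn. Its arguments: {"type":"object","properties":{"moves":{"type":"array"},"gripper":{"type":"number"}},"required":["moves"]}

```bash
mkdir -p pics; ls; python3 - <<'E'
from bench import r
import cv2,numpy as np
np.set_printoptions(precision=4,suppress=True)
for n in("top","side"):
    im=r.capture(n); cv2.imwrite(f"pics/{n}0.png",im[:,:,::-1]); print(n,r.camera_model(n))
print(r.camera_model("wrist")); print(r.observe())
E
```

```text
pics
top {'fov_y': 45.06331710860937, 'cx': 270.95179567281184, 'cy': 210.98612087431428, 'R': array([[-0.0231, -0.9996, -0.0185],
       [-0.9959,  0.0246, -0.0865],
       [ 0.087 ,  0.0165, -0.9961]]), 't': array([0.0368, 0.538 , 1.7821])}
side {'fov_y': 53.6220453639435, 'cx': 275.71213376501885, 'cy': 213.66265627410027, 'R': array([[ 0.4673, -0.8841, -0.0034],
       [-0.7697, -0.4049, -0.4935],
       [ 0.4349,  0.2333, -0.8697]]), 't': array([-0.2435,  0.449 ,  0.9248])}
{'fov_y': 65.70646984690485, 'cx': 282.45335984386594, 'cy': 210.3021058377932, 'T_tool_cam': array([[ 0.0004, -0.9511, -0.3089,  0.0793],
       [ 1.    ,  0.0003,  0.0004, -0.0001],
       [-0.0002, -0.3089,  0.9511, -0.1433],
       [ 0.    ,  0.    ,  0.    ,  1.    ]])}
{'time_s': 0.1, 'joint_pos': array([ 1.4215,  0.5083, -0.2375,  1.501 ,  0.1257,  1.1489, -0.1548]), 'joint_velocities': array([ 0.0002, -0.0009,  0.0006, -0.0027,  0.0002,  0.    , -0.0005]), 'joint_efforts': array([ -0.0049, -62.1831,  -2.1944, -25.0205,   0.0126,   0.0079,
        -0.    ]), 'tool_pos': array([ 0.1573, -0.6044,  0.2305]), 'ee_rot': array([ 0.9919,  0.127 , -0.0001, -0.0008]), 'contact_force': array([-0.432 ,  0.0239,  0.1444]), 'ft_torque': array([-0.0131,  0.0191,  0.0046]), 'finger_force': 0.0, 'grip_width': 0.08525827533071864}
```

View pics/top0.png

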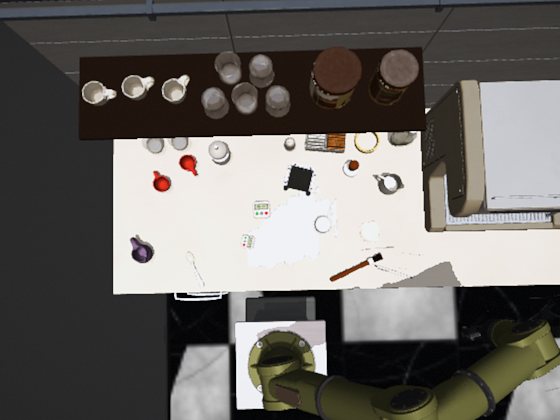

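View pics/side0.png

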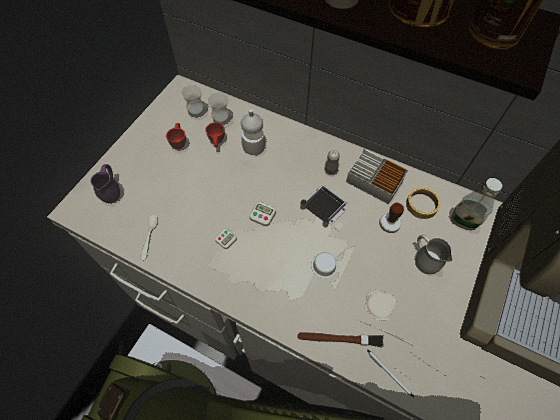

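Top view: bay around (299,179), larger timer at (262,209), smaller at (248,241), basket at (323,224). In the side view: bay (324,205), timer (262,214), basket (325,263). I'll enlarge both and cast rays.

```bash
cat > h.py <<'E'
from bench import r
import cv2,numpy as np
from scipy.spatial.transform import Rotation as Ro
np.set_printoptions(precision=4,suppress=True)
def ray(n,px,st=None):
    m=r.camera_model(n); f=210/np.tan(np.radians(m["fov_y"]/2)); d=np.array([px[0]-m["cx"],px[1]-m["cy"]])
    if n=="wrist":
        q=np.hypot(*d); th=q/f; v=np.array([*(d/q*np.sin(th)),np.cos(th)])
        T=m["T_tool_cam"]; A=Ro.from_quat(st["ee_rot"]).as_matrix()
        return A@T[:3,3]+st["tool_pos"],A@T[:3,:3]@v
    v=np.array([*(d/f),1]); return -m["R"].T@m["t"],m["R"].T@v
def pt(n,px,z=0,st=None):
    o,v=ray(n,px,st); return o+v*(z-o[2])/v[2]
def proj(p,st):
    m=r.camera_model("wrist"); f=210/np.tan(np.radians(m["fov_y"]/2)); T=m["T_tool_cam"]
    c=T[:3,:3].T@(Ro.from_quat(st["ee_rot"]).as_matrix().T@(np.array(p)-st["tool_pos"])-T[:3,3])
    q=np.hypot(c[0],c[1]); th=np.arctan2(q,c[2]); return c[:2]/q*th*f+[m["cx"],m["cy"]]
def go(p,yaw,st=None):
    "numbers for a tool-down move to TCP p with tool x at world yaw"
    st=st or r.observe(); A=Ro.from_quat(st["ee_rot"]); B=Ro.from_euler('z',yaw)*Ro.from_quat([1,0,0,0])
    print("shift",A.inv().apply(np.array(p)-st["tool_pos"])/.25,"turn",(A.inv()*B).as_rotvec()/np.pi)
E
python3 - <<'E'
from h import *
a=cv2.imread("pics/top0.png")[155:265,225:345]; b=cv2.imread("pics/side0.png")[175:295,205:355]
a=cv2.resize(a,(400,367),interpolation=2)
b=cv2.resize(b,(400,320),interpolation=2)
c=np.zeros((367,800,3),np.uint8); c[:,:400]=a; c[:320,400:]=b; cv2.imwrite("pics/crop.png",c)
for k,n,px,z in[("bay","top",(299,179),.015),("timer","top",(262,209),.017),("small","top",(248,241),.015),("basket","top",(323,224),.026),("bay","side",(324,205),.015),("timer","side",(262,214),.017),("basket","side",(325,263),.026),("cup","top",(188,163),.05),("pitcher","top",(390,183),.09),("cup2","top",(161,184),.05)]: print(k,n,pt(n,px,z))
go((.5,0,.3),0)
E
```

```text
bay top [ 0.6525 -0.0796  0.015 ]
timer top [0.5472 0.0559 0.017 ]
small top [0.434  0.1084 0.015 ]
basket top [ 0.4876 -0.1597  0.026 ]
bay side [ 0.6508 -0.0859  0.015 ]
timer side [0.5425 0.0545 0.017 ]
basket side [ 0.4864 -0.1628  0.026 ]
cup top [0.7149 0.3144 0.05  ]
pitcher top [ 0.6193 -0.3886  0.09  ]
cup2 top [0.6421 0.4111 0.05  ]
shift [ 1.9357 -1.9946 -0.2748] turn [-0.0005  0.0001  0.0811]
```

View pics/crop.png

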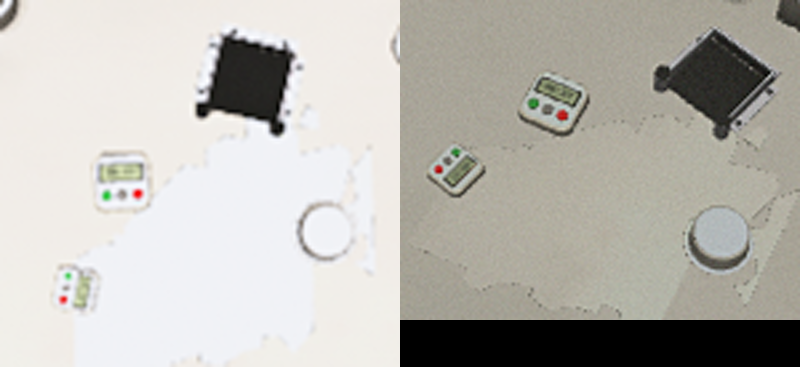

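The enlarged view shows the bay opening toward the robot, turned roughly -0.2 rad, with posts at about (286,188) and (308,193) in the top picture. The larger timer is to its left. I'll go for a wrist view from above.

Call:
play_rows --moves '[[[0.76, -0.58, 0], [0, 0, 0]], [[0.76, -0.58, 0], [0, 0, 0]], [[0.76, -0.58, 0], [0, 0, 0]], [[0.76, -0.58, 0], [0, 0, 0]], [[0.76, -0.58, 0], [0, 0, 0]]]' --gripper -1

```text
time_s: 0.6
tool_pos: [0.3065, -0.4137, 0.2312]
ee_rot: [0.992, 0.128, 0.0, -0.0]
contact_force: [0.7, -0.6, 0.3]
grip_width: 0.0125
finger_force: 0.0
```

Call:
play_rows --moves '[[[0.76, -0.58, 0], [0, 0, 0]], [[0.76, -0.58, 0], [0, 0, 0]], [[0.76, -0.58, 0], [0, 0, 0]], [[0.76, -0.58, 0], [0, 0, 0]], [[0.76, -0.58, 0], [0, 0, 0]]]'

```text
time_s: 1.1
tool_pos: [0.4536, -0.2254, 0.2313]
ee_rot: [0.992, 0.128, 0.0, -0.0]
contact_force: [0.7, -0.8, -0.5]
grip_width: -0.0
finger_force: 0.0
```

Call:
play_rows --moves '[[[0.76, -0.58, 0], [0, 0, 0.08]], [[0.76, -0.58, 0], [0, 0, 0.08]], [[0.76, -0.58, 0], [0, 0, 0.08]], [[0.76, -0.58, 0], [0, 0, 0.08]], [[0.76, -0.58, 0], [0, 0, 0.08]], [[0.76, -0.58, 0], [0, 0, 0.08]], [[0.76, -0.58, 0], [0, 0, 0.08]]]'

```text
time_s: 1.8
tool_pos: [0.5994, -0.039, 0.2305]
ee_rot: [1.0, 0.003, -0.001, -0.0]
contact_force: [0.6, -0.9, 0.7]
grip_width: 0.0004
finger_force: 0.0
```

```bash
python3 - <<'E'
from h import *
import pickle
st=r.observe(); im=r.capture("wrist")[:,:,::-1]; cv2.imwrite("pics/w1.png",im); pickle.dump(st,open("w1.pkl","wb")); print(st)
E
```

```text
{'time_s': 1.8, 'joint_pos': array([ 0.244 ,  0.4793, -0.3481,  1.5666,  0.1746,  1.128 , -1.7078]), 'joint_velocities': array([ 0.0418, -0.0192,  0.0312,  0.0223,  0.0043,  0.0037,  0.0053]), 'joint_efforts': array([ -2.5252, -58.696 ,  -4.8953, -25.1135,  -0.2617,  -0.1347,
        -0.1105]), 'tool_pos': array([ 0.5994, -0.039 ,  0.2305]), 'ee_rot': array([ 1.    ,  0.0031, -0.0007, -0.0001]), 'contact_force': array([ 0.6346, -0.9119,  0.7406]), 'ft_torque': array([-0.0403,  0.0479,  0.002 ]), 'finger_force': 0.0, 'grip_width': 0.00036672185447600707}
```

View pics/w1.png

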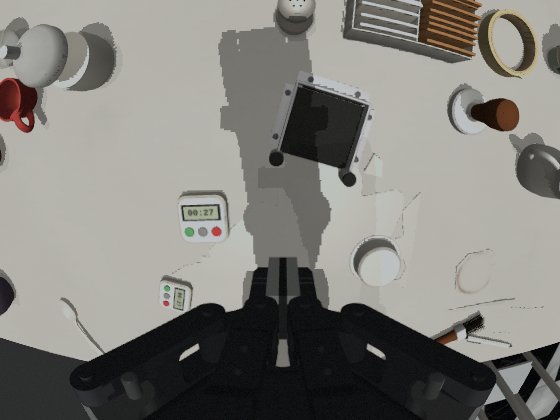

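The wrist view shows the bay with posts at (276,159) and (348,179), the timer at (203,217), the basket at (377,261) and the small timer at (176,294). I'll measure these.

```bash
cat >> h.py <<'E'
def timer(im,st,c,h=40):
    "timer pose from wrist picture near pixel c: bright low-saturation top against counter; also lcd"
    x0,y0=int(c[0]-h),int(c[1]-h); x0=max(x0,0);y0=max(y0,0)
    s=im[y0:y0+2*h,x0:x0+2*h]; g=s.min(2)
    t,_=cv2.threshold(g,0,255,cv2.THRESH_OTSU)
    return s,g,(x0,y0),t
def rect(pts,n,st,z):
    w=np.array([pt(n,p,z,st)[:2] for p in pts],np.float32); return cv2.minAreaRect(w),w
E
python3 - <<'E'
from h import *
import pickle
st=pickle.load(open("w1.pkl","rb")); im=cv2.imread("pics/w1.png")
s=im[170:265,155:250]; print("profile row 215:",im[215,165:245].min(1)); print("col 222:",im[180:255,222].min(1)); 
hsv=cv2.cvtColor(im,cv2.COLOR_BGR2HSV)
g=cv2.cvtColor(im,cv2.COLOR_BGR2GRAY); m=(g<70).astype(np.uint8); m[200:]=0; m[:60]=0; m[:,:240]=0; m[:,400:]=0
n,l,ss,cc=cv2.connectedComponentsWithStats(m); 
for i in range(1,n):
    if ss[i,4]>60: print(ss[i],cc[i])
i=1+np.argmax(ss[1:,4]); k=cv2.erode((l==i).astype(np.uint8),None)
k=cv2.morphologyEx((l==i).astype(np.uint8),cv2.MORPH_OPEN,np.ones((15,15),np.uint8))
cs=max(cv2.findContours(k,0,1)[0],key=cv2.contourArea)[:,0]; R,w=rect(cs,"wrist",st,0); print("floor",R)
for p in[(276,159),(348,179)]:print(pt("wrist",p,.032,st),pt("wrist",p,0.016,st))
c=cv2.resize(im[60:270,160:410],None,fx=3,fy=2.8,interpolation=2); cv2.imwrite("pics/c1.png",c)
for p in [(377,259)]: print("basket",pt("wrist",p,.026,st))
E
```

```text
profile row 215: [172 172 171 172 171 173 173 173 172 173 173 172 170 161 181 189 163  87
  39 144 147 148 146 135 113 103 116 140 142 117 108 111 139 150 145 123
 128 145 142 123 110 111 117 140 144 134 132 149 151 151 151 151 144  76
  43 120 188 188 185 166 151 131  70 132 161 169 173 173 173 173 172 173
 173 174 172 173 172 173 127 111]
col 222: [172 173 173 173 174 173 174 174 173 173 138 134 105  96  75  74  75  99
 156 165 165 164 159 175 184 184 186 185 187 188 188 189 189 189 188 188
 188 188 188 188 188 189 188 189 189 188 188 188 188 188 188 188 189 188
 188 188 189 187 188 188 172 163 175 181 182 182 182 181 181 181 181 181
 181 181 180]
[ 269   83   99  104 5419] [322.4521 130.0945]
floor ((0.657050371170044, -0.08601691573858261), (0.08418461680412292, 0.08129860460758209), 74.95578002929688)
[ 0.6246 -0.0319  0.032 ] [ 0.622  -0.0316  0.016 ]
[ 0.6038 -0.1103  0.032 ] [ 0.6002 -0.1136  0.016 ]
basket [ 0.5033 -0.1557  0.026 ]
```

View pics/c1.png

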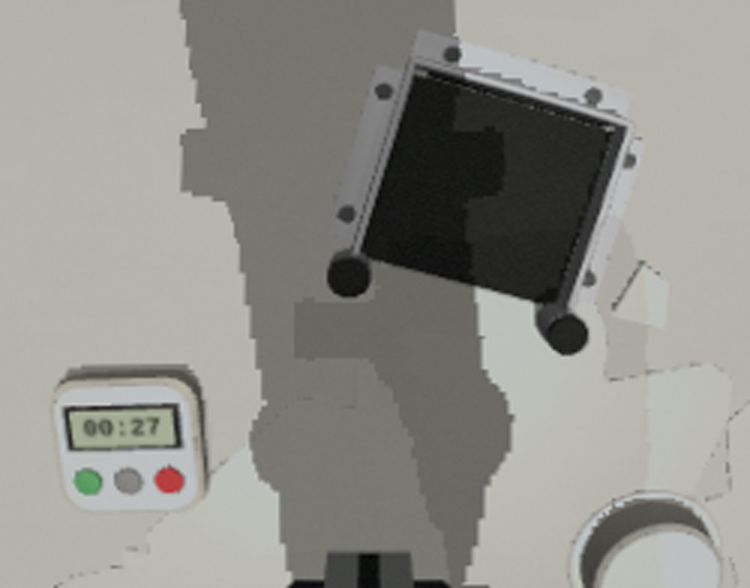

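The enlarged crop gives post tops at about (276.7,158.6) and (349.3,179.3), and timer top face centre at about (202.5,218.5), nearly unrotated in the picture. The bay yaw is about -0.26. Plan: push the timer sideways with a two-finger pusher onto the bay line, then push it in.

```bash
cat >> h.py <<'E'
D=np.array([.6645,-.0855]); YB=-.26
def b2w(x,y): c,s=np.cos(YB),np.sin(YB); return D+np.array([c*x-s*y,s*x+c*y])
def w2b(p): c,s=np.cos(YB),np.sin(YB); d=np.array(p[:2])-D; return np.array([c*d[0]+s*d[1],-s*d[0]+c*d[1]])
E
python3 - <<'E'
from h import *
import pickle
st=pickle.load(open("w1.pkl","rb"))
for p in[(202.5,218.5),(179,218.5),(226,218.5),(202.5,195),(202.5,242)]:
    q=pt("wrist",p,.017,st); print(q,w2b(q)*1e3)
a,b=pt("wrist",(189.3,231.8),.017,st),pt("wrist",(216.3,231.4),.017,st); print("yaw",np.arctan2(a[0]-b[0],-(a[1]-b[1])), np.arctan2(-(b-a)[0],-(b-a)[1]))
P=b2w(-.142,.167); print(P); go((*P,.1),np.pi/2+YB)
E
```

```text
[0.5517 0.0557 0.017 ] [-145.3327  107.4791]
[0.5513 0.0854 0.017 ] [-153.289   136.0645]
[0.552  0.0271 0.017 ] [-137.6972   79.9133]
[0.5806 0.0537 0.017 ] [-116.8593  112.97  ]
[0.5212 0.0582 0.017 ] [-175.4312  102.0304]
yaw -3.108404882982352 -0.03318777060744152
[0.5702 0.1124]
shift [-0.112  -0.613   0.5224] turn [-0.0002  0.0005 -0.4161]
```

Call:
play_rows --moves '[[[-0.118, -0.635, 0.2], [0, 0, -0.416]], [[-0.118, -0.635, 0.4], [0, 0, -0.416]], [[-0.118, -0.635, 0.52], [0, 0, -0.416]], [[-0.118, -0.635, 0.52], [0, 0, -0.416]], [[-0.118, -0.635, 0.52], [0, 0, -0.416]], [[-0.118, -0.635, 0.52], [0, 0, -0.416]], [[-0.118, -0.635, 0.52], [0, 0, -0.416]], [[-0.118, -0.635, 0.52], [0, 0, -0.416]], [[-0.118, -0.635, 0.52], [0, 0, -0.416]], [[-0.118, -0.635, 0.52], [0, 0, -0.416]], [[-0.118, -0.635, 0.52], [0, 0, -0.416]]]' --gripper -0.53

```text
time_s: 2.95
tool_pos: [0.5694, 0.1167, 0.1013]
ee_rot: [0.795, 0.607, -0.0, 0.0]
contact_force: [-0.4, 0.0, 0.3]
grip_width: 0.02
finger_force: 0.0
```

```bash
python3 - <<'E'
from h import *
import pickle
st=r.observe(); print(st["tool_pos"],w2b(st["tool_pos"])*1e3,st["grip_width"]); go((*b2w(-.145,.172),.005),np.pi/2+YB,st)
im=r.capture("wrist")[:,:,::-1]; cv2.imwrite("pics/w2.png",im); pickle.dump(st,open("w2.pkl","wb"))
E
```

```text
[0.5694 0.1167 0.1013] [-143.9117  170.9832] 0.02004169232738111
shift [ 0.0043 -0.0044  0.3852] turn [ 0.      0.0002 -0.0019]
```

View pics/w2.png

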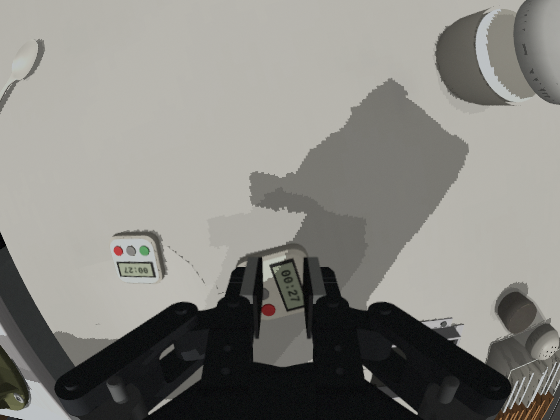

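The picture shows the timer behind the fingers, centred on them, with nothing under the tips. Descend next.

Call:
play_rows --moves '[[[0.004, -0.004, 0.15], [0, 0, 0]], [[0.004, -0.004, 0.3], [0, 0, 0]], [[0.004, -0.004, 0.365], [0, 0, 0]], [[0.004, -0.004, 0.385], [0, 0, 0]], [[0.004, -0.004, 0.385], [0, 0, 0]]]'

```text
time_s: 3.5
tool_pos: [0.5685, 0.1196, 0.0048]
ee_rot: [0.793, 0.609, -0.0, -0.0]
contact_force: [-0.1, -0.1, -0.3]
grip_width: 0.02
finger_force: 0.0
```

```bash
python3 - <<'E'
from h import *
st=r.observe(); print(st["tool_pos"],w2b(st["tool_pos"])*1e3,st["contact_force"]); go((*b2w(-.145,.1),.006),np.pi/2+YB,st)
E
```

```text
[0.5685 0.1196 0.0048] [-145.4506  173.4997] [-0.1365 -0.0539 -0.3429]
shift [-0.294   0.0023 -0.0045] turn [-0.0002  0.0002 -0.0005]
```

Call:
play_rows --moves '[[[-0.025, 0.002, 0], [0, 0, 0]], [[-0.05, 0.002, 0], [0, 0, 0]], [[-0.075, 0.002, 0], [0, 0, 0]], [[-0.1, 0.002, 0], [0, 0, 0]], [[-0.125, 0.002, 0], [0, 0, 0]], [[-0.15, 0.002, 0], [0, 0, 0]], [[-0.175, 0.002, 0], [0, 0, 0]], [[-0.2, 0.002, 0], [0, 0, 0]], [[-0.225, 0.002, 0], [0, 0, 0]], [[-0.25, 0.002, 0], [0, 0, 0]], [[-0.275, 0.002, 0], [0, 0, 0]], [[-0.294, 0.002, 0], [0, 0, 0]]]'

```text
time_s: 4.7
tool_pos: [0.5501, 0.0478, 0.005]
ee_rot: [0.793, 0.609, -0.0, 0.0]
contact_force: [-0.0, 0.7, 0.5]
grip_width: 0.0198
finger_force: 0.2
```

```bash
python3 - <<'E'
from h import *
import pickle
st=r.observe(); print(st["tool_pos"],w2b(st["tool_pos"])*1e3,st["contact_force"]); go((*b2w(-.145,.05),.006),np.pi/2+YB,st)
im=r.capture("wrist")[:,:,::-1]; cv2.imwrite("pics/w3.png",im); pickle.dump(st,open("w3.pkl","wb"))
E
```

```text
[0.5501 0.0478 0.005 ] [-144.8685   99.4175] [-0.0128  0.6577  0.5487]
shift [-0.1977 -0.0004 -0.004 ] turn [-0.      0.0001 -0.0002]
```

View pics/w3.png

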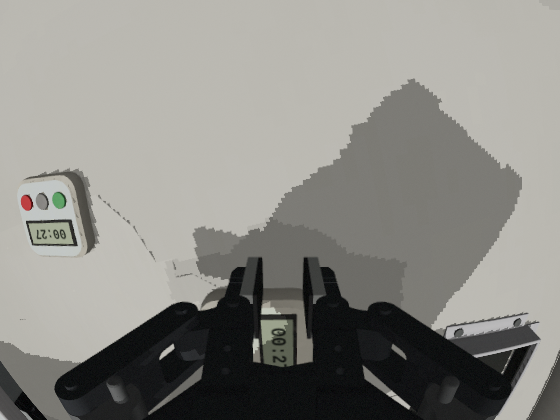

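The timer is now square against both fingers (display at (278,340) upright). Keep pushing.

Call:
play_rows --moves '[[[-0.02, 0, 0], [0, 0, 0]], [[-0.04, 0, 0], [0, 0, 0]], [[-0.06, 0, 0], [0, 0, 0]], [[-0.08, 0, 0], [0, 0, 0]], [[-0.1, 0, 0], [0, 0, 0]], [[-0.12, 0, 0], [0, 0, 0]], [[-0.14, 0, 0], [0, 0, 0]], [[-0.16, 0, 0], [0, 0, 0]], [[-0.18, 0, 0], [0, 0, 0]], [[-0.2, 0, 0], [0, 0, 0]], [[-0.21, 0, 0], [0, 0, 0]], [[-0.217, 0, 0], [0, 0, 0]]]'

```text
time_s: 5.95
tool_pos: [0.5363, -0.0042, 0.005]
ee_rot: [0.793, 0.609, 0.0, 0.0]
contact_force: [-0.4, 0.7, 0.9]
grip_width: 0.0201
finger_force: 0.1
```

Call:
play_rows --moves '[[[0.06, 0, 0], [0, 0, 0]], [[0.12, 0, -0.1], [0, 0, 0]], [[0.12, 0, -0.28], [0, 0, 0]], [[0.12, 0, -0.48], [0, 0, 0]], [[0.12, 0, -0.6], [0, 0, 0]]]'

```text
time_s: 6.45
tool_pos: [0.5451, 0.0277, 0.1586]
ee_rot: [0.792, 0.61, 0.002, 0.0]
contact_force: [0.7, -0.3, -0.0]
grip_width: 0.02
finger_force: 0.0
```

```bash
python3 - <<'E'
from h import *
st=r.observe(); print(st["tool_pos"],w2b(st["tool_pos"])*1e3); go((*b2w(-.19,0),.16),YB,st)
E
```

```text
[0.5451 0.0277 0.1586] [-144.5114   78.7359]
shift [-0.3146 -0.1825 -0.007 ] turn [ 0.0001 -0.0013  0.5006]
```

Call:
play_rows --moves '[[[-0.315, -0.183, 0], [0, 0, 0.5]], [[-0.315, -0.183, 0], [0, 0, 0.5]], [[-0.315, -0.183, 0], [0, 0, 0.5]], [[-0.315, -0.183, 0], [0, 0, 0.5]], [[-0.315, -0.183, 0], [0, 0, 0.5]], [[-0.315, -0.183, 0], [0, 0, 0.5]], [[-0.315, -0.183, 0], [0, 0, 0.5]], [[-0.315, -0.183, 0], [0, 0, 0.5]], [[-0.315, -0.183, 0], [0, 0, 0.5]], [[-0.315, -0.183, 0], [0, 0, 0.5]], [[-0.315, -0.183, 0], [0, 0, 0.5]], [[-0.315, -0.183, 0], [0, 0, 0.5]]]'

```text
time_s: 7.65
tool_pos: [0.4799, -0.0376, 0.1552]
ee_rot: [0.992, -0.129, 0.0, -0.0]
contact_force: [-0.6, -0.4, -0.9]
grip_width: 0.0203
finger_force: 0.0
```

Call:
play_rows --moves '[[[0, 0, 0], [0, 0, 0]], [[0, 0, 0], [0, 0, 0]]]'

```text
time_s: 7.85
tool_pos: [0.4797, -0.0387, 0.1551]
ee_rot: [0.992, -0.129, 0.0, -0.0]
contact_force: [0.1, 0.4, 0.6]
grip_width: 0.02
finger_force: 0.0
```

```bash
python3 - <<'E'
from h import *
import pickle
st=r.observe(); print(st["tool_pos"],w2b(st["tool_pos"])*1e3,st["ee_rot"])
im=r.capture("wrist")[:,:,::-1]; pickle.dump(st,open("w4.pkl","wb")); cv2.imwrite("pics/w4raw.png",im)
cv2.imwrite("pics/w4.png",cv2.resize(im[30:330,120:520],(800,600),interpolation=2))
E
```

```text
[ 0.4797 -0.0387  0.1551] [-190.6594   -2.2478] [ 0.9917 -0.1286  0.     -0.0001]
```

View pics/w4.png

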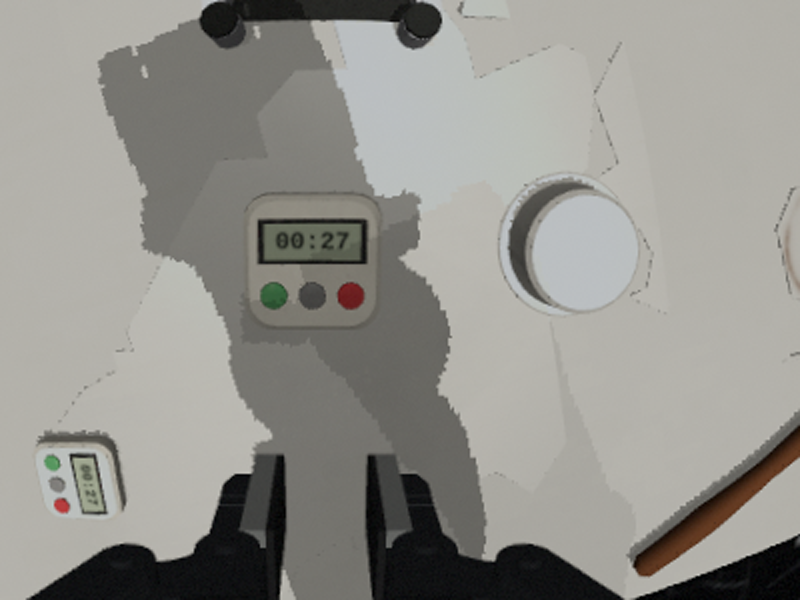

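The picture shows the timer centred at crop (314,260), square, with post tops at (221,20) and (419,20). I'll compute the positions from that.

```bash
python3 - <<'E'
from h import *
import pickle
st=pickle.load(open("w4.pkl","rb")); f=lambda p,z:pt("wrist",(120+p[0]/2,30+p[1]/2),z,st)
L,R=f((221,20),.032),f((419,20),.032); d=R-L; m=(L+R)/2
print("posts",L,R,np.linalg.norm(d),"yaw",np.arctan2(d[0],-d[1]),"mouth in old frame",w2b(m)*1e3)
for p in[(247,260),(382,260),(314,193),(314,328)]: print(w2b(f(p,.012))*1e3)
a,b=f((273,295),.017),f((350,295.5),.017); e=b-a; print("timer yaw",np.arctan2(e[0],-e[1]))
a,b=f((258,263),.017),f((365,263),.017); e=b-a; print("timer yaw",np.arctan2(e[0],-e[1]))
E
```

```text
posts [ 0.623 -0.033  0.032] [ 0.6025 -0.1101  0.032 ] 0.07975956955060438 yaw -0.2602520964304973 mouth in old frame [-53.6303   0.1855]
[-157.2591   32.685 ]
[-157.2113  -27.4933]
[-127.5268    2.755 ]
[-188.751     2.8198]
timer yaw -0.26559229341422547
timer yaw -0.2596227260814793
```

Call:
play_rows --moves '[[[-0.08, -0.017, 0.1], [0, 0, 0]], [[-0.08, -0.017, 0.3], [0, 0, 0]], [[-0.08, -0.017, 0.45], [0, 0, 0]], [[-0.08, -0.017, 0.56], [0, 0, 0]], [[-0.08, -0.017, 0.596], [0, 0, 0]], [[-0.08, -0.017, 0.596], [0, 0, 0]]]'

```text
time_s: 8.5
tool_pos: [0.4608, -0.0298, 0.0053]
ee_rot: [0.992, -0.13, -0.001, 0.0]
contact_force: [0.3, 0.3, 0.7]
grip_width: 0.0203
finger_force: 0.0
```

```bash
python3 - <<'E'
from h import *
st=r.observe(); print(st["tool_pos"],w2b(st["tool_pos"])*1e3); go((*b2w(-.136,0),.006),YB,st)
E
```

```text
[ 0.4608 -0.0298  0.0053] [-211.2051    1.4406]
shift [ 0.3008  0.0058 -0.0036] turn [0.0001 0.0007 0.0001]
```

Call:
play_rows --moves '[[[0.025, 0, 0], [0, 0, 0]], [[0.05, 0, 0], [0, 0, 0]], [[0.075, 0.001, 0], [0, 0, 0]], [[0.1, 0.002, 0], [0, 0, 0]], [[0.125, 0.003, 0], [0, 0, 0]], [[0.15, 0.004, 0], [0, 0, 0]], [[0.175, 0.005, 0], [0, 0, 0]], [[0.2, 0.006, 0], [0, 0, 0]], [[0.225, 0.007, 0], [0, 0, 0]], [[0.25, 0.008, 0], [0, 0, 0]], [[0.275, 0.009, 0], [0, 0, 0]], [[0.295, 0.01, 0], [0, 0, 0]]]'

```text
time_s: 9.7
tool_pos: [0.5325, -0.0516, 0.006]
ee_rot: [0.992, -0.13, 0.0, -0.0]
contact_force: [-0.5, -0.2, -0.0]
grip_width: 0.02
finger_force: 0.2
```

```bash
python3 - <<'E'
from h import *
import pickle
st=r.observe(); print(st["tool_pos"],w2b(st["tool_pos"])*1e3,st["contact_force"])
im=r.capture("wrist")[:,:,::-1]; pickle.dump(st,open("w5.pkl","wb")); cv2.imwrite("pics/w5raw.png",im)
cv2.imwrite("pics/w5.png",cv2.resize(im[60:360,80:480],(800,600),interpolation=2))
E
```

```text
[ 0.5325 -0.0516  0.006 ] [-136.2435   -1.113 ] [-0.4899 -0.2471 -0.0041]
```

View pics/w5.png

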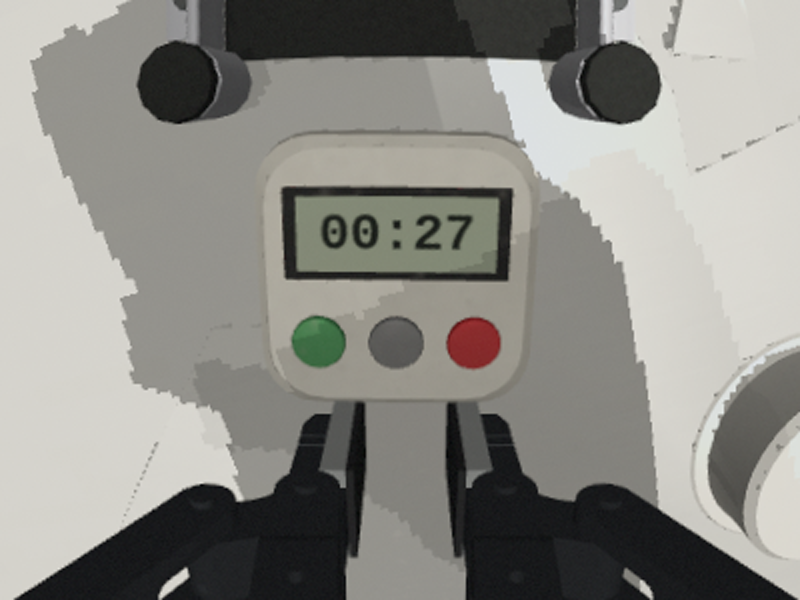

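Timer spans columns 263–538 in the crop, and the posts' inner bases are at about 250 and 551, so it is centred and square. Push straight on.

Call:
play_rows --moves '[[[0.02, 0, 0], [0, 0, 0]], [[0.04, 0, 0], [0, 0, 0]], [[0.06, 0, 0], [0, 0, 0]], [[0.08, 0, 0], [0, 0, 0]], [[0.1, 0, 0], [0, 0, 0]], [[0.12, 0, 0], [0, 0, 0]], [[0.14, 0, 0], [0, 0, 0]], [[0.16, 0, 0], [0, 0, 0]], [[0.18, 0, 0], [0, 0, 0]], [[0.2, 0, 0], [0, 0, 0]], [[0.22, 0, 0], [0, 0, 0]], [[0.24, 0, 0], [0, 0, 0]]]'

```text
time_s: 10.95
tool_pos: [0.5903, -0.0669, 0.006]
ee_rot: [0.992, -0.13, -0.0, -0.0]
contact_force: [-1.0, -0.1, -0.2]
grip_width: 0.0201
finger_force: 0.2
```

Call:
play_rows --moves '[[[0.015, 0, 0], [0, 0, 0]], [[0.03, 0, 0], [0, 0, 0]], [[0.045, 0, 0], [0, 0, 0]], [[0.06, 0, 0], [0, 0, 0]], [[0.075, 0, 0], [0, 0, 0]], [[0.09, 0, 0], [0, 0, 0]], [[0.1, 0, 0], [0, 0, 0]], [[0.108, 0, 0], [0, 0, 0]]]'

```text
time_s: 11.75
tool_pos: [0.6162, -0.0738, 0.006]
ee_rot: [0.992, -0.13, -0.0, -0.0]
contact_force: [-1.1, -0.5, 0.8]
grip_width: 0.0202
finger_force: 0.3
```

```bash
python3 - <<'E'
from h import *
import pickle
st=r.observe(); print(st["tool_pos"],w2b(st["tool_pos"])*1e3,st["contact_force"])
im=r.capture("wrist")[:,:,::-1]; pickle.dump(st,open("w6.pkl","wb")); cv2.imwrite("pics/w6raw.png",im)
cv2.imwrite("pics/w6.png",cv2.resize(im[60:360,80:480],(800,600),interpolation=2))
E
```

```text
[ 0.6162 -0.0738  0.006 ] [-49.7213  -1.1329] [-1.1152 -0.4747  0.8152]
```

View pics/w6.png

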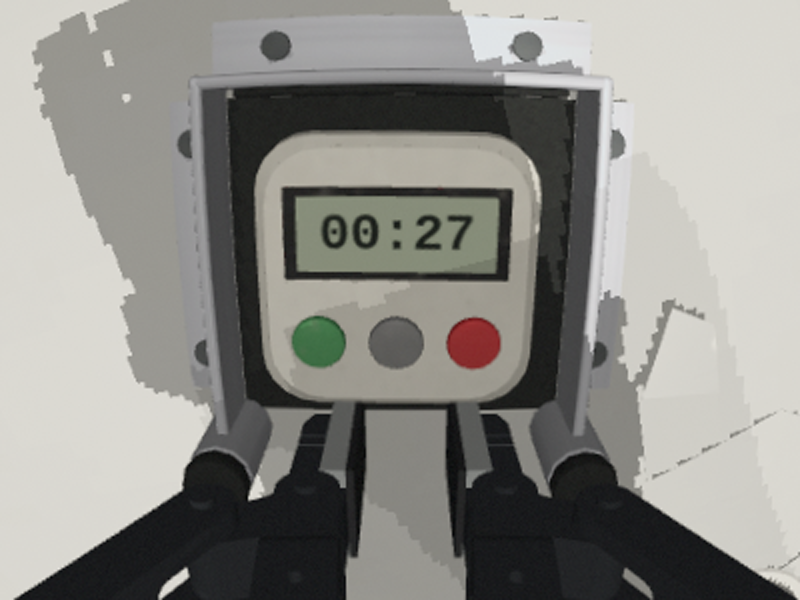

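The timer is in the bay, square and centred, about 8–9 mm from the stop (front edge row 132, stop base row 92). Gentle final push, watching force.

Call:
play_rows --moves '[[[0.006, 0, 0], [0, 0, 0]], [[0.012, 0, 0], [0, 0, 0]], [[0.017, 0, 0], [0, 0, 0]], [[0.021, 0, 0], [0, 0, 0]], [[0.024, 0, 0], [0, 0, 0]], [[0.026, 0, 0], [0, 0, 0]]]'

```text
time_s: 12.4
tool_pos: [0.6223, -0.0755, 0.0061]
ee_rot: [0.992, -0.13, 0.0, -0.0]
contact_force: [-0.3, 1.1, 0.9]
grip_width: 0.0204
finger_force: 0.2
```

Call:
play_rows --moves '[[[0.002, 0, 0], [0, 0, 0]], [[0.004, 0, 0], [0, 0, 0]], [[0.005, 0, 0], [0, 0, 0]], [[0.005, 0, 0], [0, 0, 0]]]'

```text
time_s: 12.8
tool_pos: [0.6235, -0.0758, 0.006]
ee_rot: [0.992, -0.13, 0.0, -0.0]
contact_force: [-0.3, 0.8, 0.0]
grip_width: 0.0199
finger_force: 0.1
```

```bash
python3 - <<'E'
from h import *
st=r.observe(); print(w2b(st["tool_pos"])*1e3,st["contact_force"])
im=r.capture("wrist")[:,:,::-1]
c=im[60:360,80:480]
for x in(300,400,500): print(c[35:75,x//2].min(1))
E
```

```text
[-42.0993  -1.1524] [-0.3461  0.7952  0.0173]
[158 158 159 160 160 160 160 160 159 160 160 157 157 157 156 156 156 149
 116 114 144 151 149 143 133 120  47  29  30  30  30  77 107 140 151 151
 150 149 150 151]
[160 161 163 163 164 163 163 163 162 162 161 160 159 158 157 158 155 133
 100 141 151 150 143 136 123  83  37  29  31  32  69 108 130 150 150 150
 149 150 154 161]
[223 223 223 223 223 223 223 223 224 208 173 169 165 155 152 153 151 151
 132 118 142 150 149 142 136 119  87  31  32  27  23  26  69  97 136 151
 152 150 151 151]
```

Call:
play_rows --moves '[[[0.002, 0, 0], [0, 0, 0]], [[0.004, 0, 0], [0, 0, 0]], [[0.006, 0, 0], [0, 0, 0]], [[0.006, 0, 0], [0, 0, 0]]]'

```text
time_s: 13.25
tool_pos: [0.6246, -0.0761, 0.006]
ee_rot: [0.992, -0.13, -0.0, 0.0]
contact_force: [-1.0, 1.1, 1.1]
grip_width: 0.0203
finger_force: 1.0
```

Call:
play_rows --moves '[[[-0.03, 0, 0], [0, 0, 0]], [[-0.08, 0, 0], [0, 0, 0]], [[-0.08, 0, -0.1], [0, 0, 0]], [[-0.08, 0, -0.3], [0, 0, 0]], [[-0.08, 0, -0.5], [0, 0, 0]], [[-0.08, 0, -0.6], [0, 0, 0]], [[-0.08, 0, -0.6], [0, 0, 0]]]'

```text
time_s: 13.95
tool_pos: [0.6078, -0.0709, 0.1607]
ee_rot: [0.992, -0.13, 0.004, -0.0]
contact_force: [0.0, 0.3, -0.1]
grip_width: 0.0197
finger_force: 0.0
```

```bash
python3 - <<'E'
from h import *
st=r.observe(); print(st["tool_pos"],w2b(st["tool_pos"])*1e3,st["contact_force"],st["time_s"])
im=r.capture("wrist")[:,:,::-1]
cv2.imwrite("pics/w7.png",im)
E
```

```text
[ 0.6078 -0.0709  0.1607] [-58.5001  -0.501 ] [ 0.0445  0.263  -0.0919] 13.95
```

View pics/w7.png

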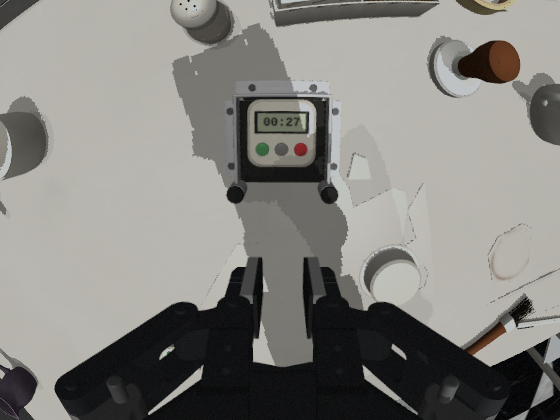

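The timer at (281,132) sits square against the stop, past both posts at (235,194) and (330,194). The basket is undisturbed and the gripper is clear.

```bash
python3 -c "
from bench import r
print(r.close_job())"
```

```text
the job is handed in; nothing more can be done
None
```

I pushed the timer through the gap and it sits square at the bay's back stop, with the gripper lifted clear. The basket was never touched, the cup and pitcher stayed well away from the arm's path, and I handed the job in at about 14 s; no verdict came back.

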